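# Change over the trays of a cell-charging rack

## Task

The full tray left standing out of the charging rack has been loaded: push it fully home with a fingertip. Then hook a fingertip behind the front lip of the half-empty tray and draw that tray right out to its stop, ready for loading, and leave it so. Never have two trays out at once, do not pinch a lip between the fingers, and leave the cells, the third tray and everything loose on the bench alone.

Things in the scene. Friction and masses are not known exactly. Their poses are not given: they have to be found in the camera images.
- rack: charging rack, fixed: grey chassis 366 mm wide, 345 mm deep, three open cell trays side by side on runners 112 mm apart (their order varies) and a power unit 140 mm high along its back. Origin: on the bench under the lip of the middle tray when home. Its x axis points from the lips to the power unit (turned up to 12 degrees from the robot's x), y left, z up; trays slide out along its -x
- out_lip (a point): tray left standing out (full, eight cells): middle of the top edge of its lip, on the lip's back face, 94 mm above the bench; it travels with the tray, axes as the rack's. The lip, alike on every tray, is an upright steel plate across the tray's front: 98 mm wide, 44 mm high (50 to 94 mm above the bench), 7 mm thick, so its front face lies 7 mm to -x of this point
- half_lip (a point): half-empty tray (four front slots empty, four rear slots filled): the same point on its lip. Behind every lip is a clear finger bay, open to above also when the tray is home: 50 mm from the lip's back face to the contact rails, 88 mm wide between the side runners, its floor 40 mm below the lip's top edge
- full_lip (a point): third tray (full, eight cells, stands home and stays so): the same point on its lip
- tray_out (a joint): how far the tray left standing out is drawn, m: 0 home, 0.12 at its stop. Every tray weighs 0.4 to 1 kg, slides with about 2.5 N of friction plus slight drag, has no spring or catch, stays where it is left, and has hard stops at both ends
- tray_half (a joint): how far the half-empty tray is drawn, m: 0 home, 0.12 at its stop
- tray_full (a joint): how far the third tray is drawn, m: 0 home, 0.12 at its stop
- out_back: back plate of the lip of the tray left out, the side towards the cells; origin 44 mm below out_lip, axes as the rack's
- out_face: front plate of that same lip, with a paper label in a holder; same origin
- half_back: back plate of the lip of the half-empty tray, the side towards its cells; origin 44 mm below half_lip, axes as the rack's
- half_face: front plate of that same lip, with a paper label in a holder; same origin
- out_cells: the eight cells of the tray left out, clipped in, lying crosswise one behind the other, 18 mm thick and 65 mm long, axes 62 to 216 mm behind the lip, tops 18 mm lower than the lip's top edge; origin as out_back
- half_cells: the four cells of the half-empty tray, likewise clipped in, axes 150 to 216 mm behind the lip; origin as half_back
- full_cells: the eight cells of the third tray; origin 44 mm below full_lip
- spare1: loose cell 18 x 65 mm standing upright on the bench in front of the rack (190 to 230 mm before the closed lips), waiting to be loaded; origin under its foot
- spare2: another such cell standing upright there; origin under its foot
- screwdriver: small screwdriver, about 180 mm, lying on the bench below the lips along the front of the rack, lower than 40 mm, so that a tray passes over it
- charger: loose black four-bay desk charger 100 x 105 x 30 mm lying on the bench, nearer the robot on its left; origin under its centre
- meter: hand multimeter 175 x 84 x 46 mm lying on the bench to the right; origin under its centre
- strip_roll: flat roll of nickel strip, 80 mm across, 12 mm high, lying on the bench to the left; origin under its centre
- pack: black power-tool battery pack 115 x 75 x 59 mm on the bench to the right of the rack; origin under its centre
- drill: cordless drill 200 mm high standing on its battery, to the left of the rack; origin under its battery

How it is judged:
On the way, in this order (a step that is already met when the one before it is completed fails the run):
1. the tray left standing out is pushed home (value of joint tray_out below 0.006 m), for 0.2 s.
2. the half-empty tray is drawn out to its stop (value of joint tray_half above 0.112 m), for 0.2 s.
At the end, for the whole second after the job is handed in: the tray that stood out is home (within 6 mm), the half-empty tray is drawn out to its stop (112 mm or more of 120 mm) and at rest, the third tray is home (within 10 mm) (value of joint tray_out below 0.006 m and value of joint tray_half above 0.112 m and value of joint tray_full below 0.01 m and velocity of joint tray_half between -0.01 and 0.01 m/s); the robot touches nothing.
It fails at once if two trays are out at once (both more than 20 mm) (value of joint each of tray_out, tray_half above 0.02 m).
It fails at once if the third tray is drawn more than 15 mm (value of joint tray_full above 0.015 m).
It fails at once if a lip is pinched (fingers press on its front and its back at once) ((contact force between the fingers and out_face above 2 N and contact force between the fingers and out_back above 2 N) or (contact force between the fingers and half_face above 2 N and contact force between the fingers and half_back above 2 N)).
It fails at once if the robot presses on cells in a tray (more than 3 N) (contact force between any of the fingers, the arm and out_cells above 3 N or contact force between any of the fingers, the arm and half_cells above 3 N or contact force between any of the fingers, the arm and full_cells above 3 N).
It fails at once if something loose is moved more than 30 mm, lifted or tipped (distance of any of spare1, spare2, screwdriver, charger, meter, strip_roll, pack, drill from where it was at the start of the episode above 0.03 m or angle between any of spare1, spare2, drill's own z axis and vertical above 0.3 rad).
It also fails if it takes over 45 s, if anything falls off the work surface, if the arm or the gripper's body presses on something with over 40 N, if the wrist force passes 120 N, or if a joint passes its speed limit or range.

## Robot

A 7-joint arm with a two-finger parallel gripper is mounted at the origin on the work surface. World frame = base frame: x ahead of the robot, y to its left, z up, the work surface at z = 0. Lengths are in m, angles in rad, forces in N, time in s.
With the tool pointing down it reaches from about 0.35 to 0.9 m from the base axis. Payload 7.2 kg.
Tool frame: the origin (TCP) lies midway between the tips of the shut fingers; the grasp point (between the pads) lies 19 mm behind it; z points along the fingers, y is the direction in which the jaws open and shut (so a half turn about z gives the same grasp; the last joint's range is limited). The gripper opens to 85 mm and grips with 20 to 120 N. Pads are 22 mm wide; open, the fingers measure 114 mm over their backs; the gripper's body (76 mm by 85 mm) begins 54 mm behind the grasp point. The pads swing forward as they close: fully open they stand 13 mm farther back than shut.
Start: joints at [-1.323, 0.411, -0.013, 1.596, 0.006, 1.134, -0.082], TCP at [0.194, 0.594, 0.231] pointing down, gripper open.
Joint ranges: [-2.95, 2.95], [-0.29, 1.99], [-1.47, 1.44], [0.14, 2.54], [-1.03, 4.17], [0.13, 1.85], [-2.86, 2.86]. Speed limits (rad/s): [2.39, 2.39, 3.01, 3.01, 3.14, 3.14, 3.14].

## Interface

Orientations are given as a 3x3 rotation matrix whose columns are the frame's x, y, z axes.
In Python, from cell import r gives the robot as it stands. The module is installed in compiled form; this text tells all that it offers.
- The arm moves only by the tool carry_out, never from a script. Its argument "commands" is a list of rows, each an object with "travel": the shift along the world's x, y, z scaled (see below), a list of three; "yaw": the turn about the world's z scaled (see below); "hand": the opening, from 0 (shut) to 1 (fully open). A call has 1 to 10 rows; each row is the pose to reach, as a shift and turn from the pose commanded when the call began; what a row does not reach only later rows make up. The controller multiplies each number of a shift by 0.3 m and each number of a turn by 90 degrees. A row lasts 1/10 s, in which the tool goes at most 50 mm and 8.59 degrees, less where a joint would pass 70% of its speed; a pose out of reach is approached as far as the arm can. A call with a number of a shift or a turn outside -1 to 1 is refused whole. A call with a gripper value outside its range is refused whole. The fingers move at their own pace and stop on an object; "force" is the grip in N (left out, the last holds). Time passes only in rows, so rows that repeat a pose let the fingers close. It gives the time, the measured TCP pose, the force and the opening at its end, in the units of the state.
- r.state(): the state, without advancing time (a new reading comes with each control period).
- r.grab_frame(name): name is "scene" or "top"; returns a dict with "frame" (480x640x3 uint8, red, green, blue), "z_map" (480x640 float32, m along the optical axis (not along the pixel's ray), 0 where there is no reading), "fx", "fy", "cx", "cy" (pixels), "pose" (4x4, takes a point from camera to world coordinates). Camera axes: x right, y up, looking along -z (the intrinsics and any distortion apply to the point x, -y, -z); pixel columns grow to the right and rows downward; lengths in m; the calibration is good to about 2 mm. A picture is of the moment at which its call begins.
- r.sign_off(): hands the job in, once; it reports no verdict.
Trained networks look in a picture, given as the dict that the camera call returned (one of the last four; its "shot" number tells which), for a name from the list of things; names that differ only in an ending like _2 or _b are one class to them, and where a whole thing is asked for, a point or a joint stands for the part that bears it (a point fixed in the world has none). Each returns a list of dicts, best first, with "p" (0 to 1); they miss things now and then, are a little off and sometimes report something else, mostly with a low value. They report only what shows in the picture. A call takes as long as a camera call.
- r.recognise(target, picture): "point" ([column, row] in pixels, amid what is visible of it).
The state is a dict: "time": time; "joint_pos": joint angles; "qvel": joint speeds; "joint_torque": joint torques, N m; "position": TCP position; "tcp_rot": TCP orientation; "ft_force": force on the tool from outside, world axes, zero at the start; "torque": the same for the moment, N m; "grip_width": finger opening in m.
Only numpy, scipy, OpenCV 4.12 (cv2) and the standard library are available. Lean on these libraries where they do the work, as an engineer would, in place of code of your own. Each camera call takes 0.05 s, during which the arm holds its last target. There are 200 camera calls.

## Working session

There is one attempt and no reset: what is moved stays moved. The work goes in short steps, Python scripts to look and compute and a tool call to move; the robot and the scene stay as the last step left them, time stands still between calls to the robot, and variables do not carry over. Pictures are saved under pics/ and viewed, about 8 in all and at most 12, crops included, and the job is handed in when it is done.

Besides the shell and the picture viewer there is one more tool, called as name(argument=value, ...) on one line, values as JSON. carry_out: Moves the arm, as the interface text tells. Its arguments: {"type":"object","properties":{"commands":{"type":"array"},"force":{"type":"number"}},"required":["commands"]}

```bash
mkdir -p pics; cat > h.py <<'E'
import numpy as np, cv2
from cell import r
def world(d,u,v):
    z=d["z_map"][np.asarray(v,int),np.asarray(u,int)]
    p=np.stack([(np.asarray(u)-d["cx"])/d["fx"]*z,-(np.asarray(v)-d["cy"])/d["fy"]*z,-z,np.ones_like(z)],-1)
    return (p@np.asarray(d["pose"]).T)[...,:3]
def cloud(d):
    v,u=np.mgrid[:480,:640]; return world(d,u,v)
def save(d,n): cv2.imwrite(f"pics/{n}.png",d["frame"][...,::-1])
E
python3 - <<'E'
from h import *
np.set_printoptions(precision=3,suppress=True)
for c in ("top","scene"):
    d=r.grab_frame(c); save(d,c+"0"); np.save(c+"0.npy",cloud(d))
    for n in ("out_lip","half_lip","full_lip","out_cells","half_cells","full_cells","spare1","screwdriver","charger","meter"):
        for q in r.recognise(n,d)[:2]:
            u,v=np.round(q["point"]).astype(int); print(c,n,round(q["p"],2),u,v,world(d,u,v))
s=r.state(); print(s["time"],s["position"],s["tcp_rot"],s["grip_width"],s["ft_force"])
E
```

```text
top out_lip 0.7 390 176 [ 0.643 -0.201  0.071]
top half_lip 0.66 346 156 [ 0.725 -0.082  0.057]
top out_cells 0.68 388 165 [ 0.676 -0.199  0.074]
top half_cells 0.59 340 132 [ 0.795 -0.072  0.076]
top full_cells 0.95 306 152 [0.743 0.035 0.074]
top spare1 0.65 396 248 [ 0.43  -0.188  0.063]
top spare1 0.54 330 259 [0.419 0.    0.067]
top screwdriver 0.52 354 220 [ 0.534 -0.084  0.027]
top screwdriver 0.44 149 229 [0.526 0.457 0.185]
top charger 0.8 241 315 [0.296 0.267 0.013]
top meter 0.69 308 160 [0.718 0.032 0.074]
top meter 0.62 473 269 [ 0.35  -0.4    0.042]
scene out_lip 0.83 322 351 [ 0.655 -0.208  0.073]
scene out_lip 0.7 276 318 [ 0.531 -0.202  0.073]
scene half_lip 0.84 394 335 [ 0.718 -0.07   0.054]
scene half_lip 0.56 456 190 [0.564 0.438 0.118]
scene full_lip 0.81 424 307 [0.726 0.022 0.07 ]
scene out_cells 0.93 335 357 [ 0.684 -0.206  0.076]
scene out_cells 0.35 304 270 [ 0.426 -0.009  0.031]
scene half_cells 0.67 429 354 [ 0.794 -0.068  0.054]
scene full_cells 0.82 438 305 [0.746 0.041 0.075]
scene spare1 0.66 247 305 [ 0.436 -0.193  0.046]
scene spare1 0.54 308 268 [0.429 0.002 0.032]
scene screwdriver 0.8 324 314 [ 0.552 -0.082  0.017]
scene screwdriver 0.32 305 270 [ 0.427 -0.007  0.03 ]
scene charger 0.62 334 215 [0.294 0.259 0.013]
scene meter 0.56 135 353 [ 0.376 -0.419  0.038]
1.1 [0.194 0.594 0.231] [[-0.951  0.311  0.   ]
 [ 0.311  0.951  0.   ]
 [-0.     0.    -1.   ]] 0.08542339667561154 [ 0.681 -0.376 -0.616]
```

```bash
python3 - <<'E'
import cv2,numpy as np
a=cv2.imread("pics/top0.png")[90:290,220:480]; cv2.imwrite("pics/top0c.png",cv2.resize(a,(780,600),interpolation=cv2.INTER_CUBIC))
np.set_printoptions(precision=3,suppress=True)
for c in("top0","scene0"):
    P=np.load(c+".npy").reshape(-1,3)
    m=(P[:,2]>.086)&(P[:,2]<.102)&(P[:,0]>.45)&(P[:,0]<.75)&(P[:,1]>-.3)&(P[:,1]<.15)
    Q=P[m]; print(c,len(Q))
    for lo in np.arange(-.3,.15,.015):
        q=Q[(Q[:,1]>=lo)&(Q[:,1]<lo+.015)]
        if len(q): print(round(lo,3),len(q),q.min(0),np.median(q,0),q.max(0))
E
```

```text
top0 400
-0.27 40 [ 0.653 -0.267  0.086] [ 0.7   -0.263  0.09 ] [ 0.748 -0.261  0.095]
-0.255 9 [ 0.529 -0.247  0.092] [ 0.533 -0.243  0.094] [ 0.536 -0.241  0.096]
-0.24 16 [ 0.528 -0.239  0.086] [ 0.532 -0.233  0.092] [ 0.536 -0.225  0.095]
-0.225 15 [ 0.526 -0.224  0.087] [ 0.53  -0.216  0.094] [ 0.536 -0.211  0.096]
-0.21 16 [ 0.527 -0.21   0.088] [ 0.531 -0.203  0.093] [ 0.535 -0.196  0.097]
-0.195 16 [ 0.527 -0.195  0.09 ] [ 0.53  -0.188  0.093] [ 0.534 -0.181  0.097]
-0.18 15 [ 0.526 -0.179  0.088] [ 0.53  -0.173  0.093] [ 0.533 -0.167  0.097]
-0.165 15 [ 0.525 -0.165  0.088] [ 0.528 -0.158  0.094] [ 0.533 -0.152  0.098]
-0.135 15 [ 0.613 -0.134  0.087] [ 0.616 -0.128  0.093] [ 0.62  -0.122  0.096]
-0.12 18 [ 0.612 -0.119  0.086] [ 0.616 -0.113  0.093] [ 0.621 -0.107  0.097]
-0.105 18 [ 0.611 -0.105  0.086] [ 0.615 -0.097  0.093] [ 0.62  -0.09   0.099]
-0.09 18 [ 0.61  -0.09   0.088] [ 0.613 -0.081  0.093] [ 0.619 -0.076  0.096]
-0.075 17 [ 0.609 -0.073  0.087] [ 0.614 -0.067  0.093] [ 0.619 -0.061  0.099]
-0.06 16 [ 0.61  -0.059  0.088] [ 0.613 -0.053  0.094] [ 0.617 -0.047  
[... 1863 characters left out ...]
  0.087] [ 0.615 -0.053  0.093] [ 0.616 -0.046  0.097]
-0.045 11 [ 0.608 -0.044  0.087] [ 0.613 -0.043  0.093] [ 0.616 -0.04   0.095]
-0.03 28 [ 0.607 -0.028  0.086] [ 0.612 -0.022  0.092] [ 0.614 -0.015  0.097]
-0.015 23 [ 0.606 -0.014  0.087] [ 0.612 -0.008  0.094] [ 0.614 -0.     0.097]
0.0 25 [0.606 0.    0.086] [0.611 0.007 0.093] [0.613 0.014 0.096]
0.015 27 [0.605 0.016 0.086] [0.61  0.023 0.093] [0.613 0.03  0.095]
0.03 22 [0.605 0.031 0.086] [0.61  0.036 0.093] [0.614 0.044 0.096]
0.045 23 [0.604 0.046 0.087] [0.609 0.053 0.093] [0.611 0.06  0.096]
0.06 19 [0.602 0.06  0.086] [0.609 0.066 0.092] [0.612 0.071 0.096]
0.09 117 [0.639 0.09  0.086] [0.697 0.096 0.089] [0.75  0.102 0.094]
```

View pics/top0c.png

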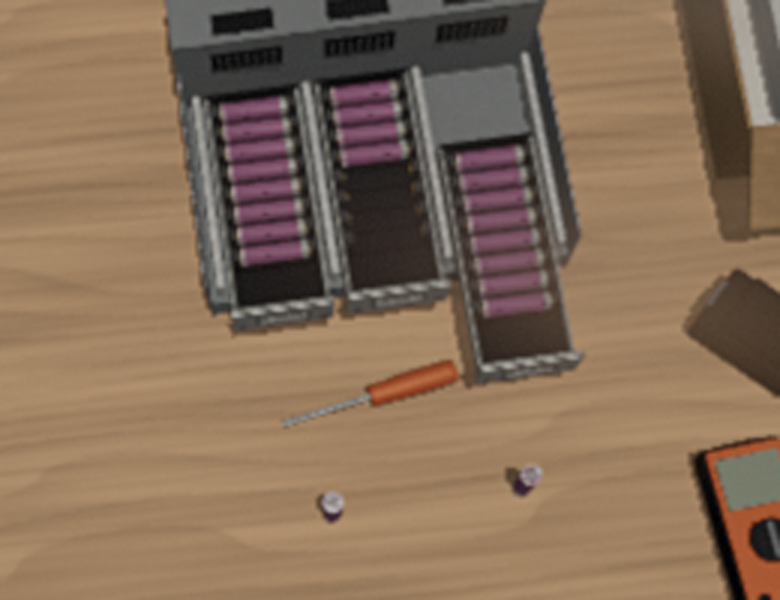

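View pics/scene0.png

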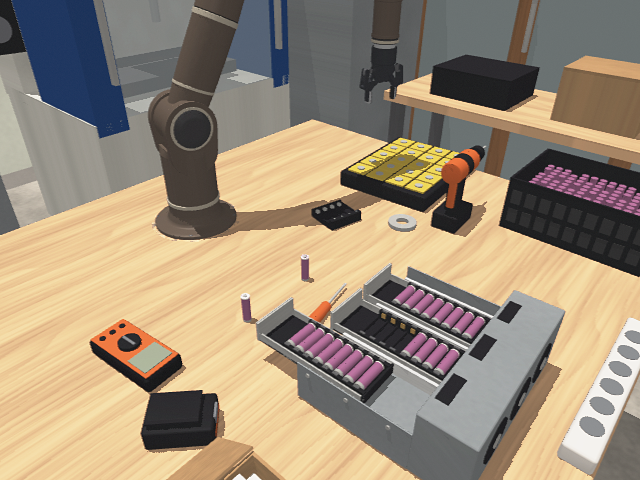

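The top crop shows the out tray at right (lip at about crop 530,365), the half-empty tray in the middle (395,295) and the full one at left. The rack is yawed about +2.8°. The spares stand at about (0.43, -0.19) and (0.42, 0.00). I'll shut the hand, align it with the rack and move across.

carry_out(commands=[{"travel":[0.5,-1,0.13],"yaw":0.232,"hand":0},{"travel":[0.5,-1,0.13],"yaw":0.232,"hand":0},{"travel":[0.5,-1,0.13],"yaw":0.232,"hand":0},{"travel":[0.5,-1,0.13],"yaw":0.232,"hand":0},{"travel":[0.5,-1,0.13],"yaw":0.232,"hand":0},{"travel":[0.5,-1,0.13],"yaw":0.232,"hand":0},{"travel":[0.5,-1,0.13],"yaw":0.232,"hand":0},{"travel":[0.5,-1,0.13],"yaw":0.232,"hand":0},{"travel":[0.5,-1,0.13],"yaw":0.232,"hand":0}], force=20)

```text
time: 2.0
position: [0.3445, 0.2938, 0.2708]
tcp_rot: [[-0.999, -0.046, 0.001], [-0.046, 0.999, 0.001], [-0.001, 0.001, -1.0]]
ft_force: [-0.4, 0.7, -0.8]
grip_width: -0.0002
```

carry_out(commands=[{"travel":[0.34,-1,0],"yaw":0,"hand":0},{"travel":[0.34,-1,0],"yaw":0,"hand":0},{"travel":[0.34,-1,0],"yaw":0,"hand":0},{"travel":[0.34,-1,0],"yaw":0,"hand":0},{"travel":[0.34,-1,0],"yaw":0,"hand":0},{"travel":[0.34,-1,0],"yaw":0,"hand":0},{"travel":[0.34,-1,0],"yaw":0,"hand":0},{"travel":[0.34,-1,0],"yaw":0,"hand":0}])

```text
time: 2.8
position: [0.4469, -0.0072, 0.2702]
tcp_rot: [[-0.999, -0.046, 0.0], [-0.046, 0.999, -0.001], [-0.0, -0.001, -1.0]]
ft_force: [-0.0, 0.1, 0.7]
grip_width: 0.0002
```

carry_out(commands=[{"travel":[0.15,-0.663,0],"yaw":0,"hand":0},{"travel":[0.15,-0.663,0],"yaw":0,"hand":0},{"travel":[0.15,-0.663,0],"yaw":0,"hand":0},{"travel":[0.15,-0.663,0],"yaw":0,"hand":0},{"travel":[0.15,-0.663,0],"yaw":0,"hand":0},{"travel":[0.15,-0.663,0],"yaw":0,"hand":0},{"travel":[0.15,-0.663,0],"yaw":0,"hand":0}])

```text
time: 3.5
position: [0.4917, -0.202, 0.2697]
tcp_rot: [[-0.999, -0.052, -0.001], [-0.052, 0.999, 0.001], [0.001, 0.001, -1.0]]
ft_force: [-0.4, 0.5, -0.5]
grip_width: -0.0001
```

carry_out(commands=[{"travel":[0,0,-0.33],"yaw":0,"hand":0},{"travel":[0,0,-0.33],"yaw":0,"hand":0},{"travel":[0,0,-0.55],"yaw":0,"hand":0},{"travel":[0,0,-0.55],"yaw":0,"hand":0},{"travel":[0,0,-0.66],"yaw":0,"hand":0},{"travel":[0,0,-0.66],"yaw":0,"hand":0},{"travel":[0,0,-0.66],"yaw":0,"hand":0}])

```text
time: 4.2
position: [0.4913, -0.203, 0.0726]
tcp_rot: [[-0.999, -0.051, -0.001], [-0.051, 0.999, 0.001], [0.001, 0.001, -1.0]]
ft_force: [0.5, 0.1, 1.1]
grip_width: 0.0
```

carry_out(commands=[{"travel":[0.04,0.002,0],"yaw":0,"hand":0},{"travel":[0.07,0.003,0],"yaw":0,"hand":0},{"travel":[0.1,0.005,0],"yaw":0,"hand":0},{"travel":[0.14,0.007,0],"yaw":0,"hand":0},{"travel":[0.18,0.009,0],"yaw":0,"hand":0},{"travel":[0.22,0.011,0],"yaw":0,"hand":0},{"travel":[0.25,0.0125,0],"yaw":0,"hand":0},{"travel":[0.28,0.014,0],"yaw":0,"hand":0},{"travel":[0.3,0.015,0],"yaw":0,"hand":0},{"travel":[0.3,0.015,0],"yaw":0,"hand":0}])

```text
time: 5.2
position: [0.5824, -0.1999, 0.0722]
tcp_rot: [[-0.999, -0.049, 0.001], [-0.049, 0.999, 0.0], [-0.001, -0.0, -1.0]]
ft_force: [-0.1, 0.5, 0.0]
grip_width: -0.0
```

```bash
python3 - <<'E'
from h import *
np.set_printoptions(precision=3,suppress=True)
d=r.grab_frame("scene"); save(d,"s1")
s=r.state(); print(s["position"],s["ft_force"])
E
```

```text
[ 0.582 -0.2    0.072] [-0.357 -0.502  0.321]
```

View pics/s1.png

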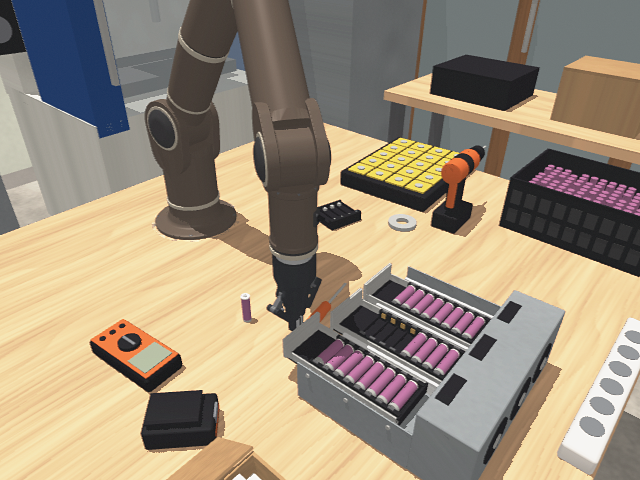

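The fingertip is in front of the out tray's lip (about 300,335) and the tray is most of the way in. I'll push on gently to the stop.

carry_out(commands=[{"travel":[0.02,0.001,0],"yaw":0,"hand":0},{"travel":[0.04,0.002,0],"yaw":0,"hand":0},{"travel":[0.055,0.003,0],"yaw":0,"hand":0},{"travel":[0.065,0.003,0],"yaw":0,"hand":0},{"travel":[0.075,0.004,0],"yaw":0,"hand":0},{"travel":[0.075,0.004,0],"yaw":0,"hand":0}])

```text
time: 5.85
position: [0.6042, -0.1991, 0.0723]
tcp_rot: [[-0.999, -0.049, 0.001], [-0.049, 0.999, -0.0], [-0.001, -0.0, -1.0]]
ft_force: [-0.5, -0.7, -0.4]
grip_width: 0.0002
```

carry_out(commands=[{"travel":[0.007,0,0],"yaw":0,"hand":0},{"travel":[0.014,0.001,0],"yaw":0,"hand":0},{"travel":[0.02,0.001,0],"yaw":0,"hand":0}])

```text
time: 6.15
position: [0.6048, -0.199, 0.0722]
tcp_rot: [[-0.999, -0.047, -0.009], [-0.047, 0.999, 0.002], [0.009, 0.003, -1.0]]
ft_force: [-22.8, 2.8, 16.6]
grip_width: -0.0
```

```bash
cat > lips.py <<'E'
from h import *
np.set_printoptions(precision=4,suppress=True)
for c in ("scene","top"):
    d=r.grab_frame(c); P=cloud(d).reshape(-1,3)
    for n,lo,hi in(("out",-.245,-.16),("half",-.13,-.045),("full",-.018,.066)):
        m=(P[:,2]>.086)&(P[:,2]<.1)&(P[:,0]>.46)&(P[:,0]<.628)&(P[:,1]>lo)&(P[:,1]<hi)
        print(c,n,m.sum(),np.median(P[m],0) if m.any() else "")
s=r.state(); print(s["time"],s["position"],s["ft_force"])
E
python3 lips.py
```

```text
scene out 275 [ 0.6201 -0.2074  0.0936]
scene half 176 [ 0.6159 -0.0886  0.0931]
scene full 135 [0.6105 0.0224 0.0933]
top out 0 
top half 35 [ 0.6138 -0.0612  0.0932]
top full 92 [0.6086 0.0233 0.0934]
6.25 [ 0.6048 -0.199   0.0722] [-18.8329   2.5327  12.2624]
```

The tray hit its stop (22 N), and its lip is in line with the other two. Next I back off, rise and move over the half tray's finger bay.

carry_out(commands=[{"travel":[-0.04,0,0],"yaw":0,"hand":0},{"travel":[-0.12,0,0],"yaw":0,"hand":0},{"travel":[-0.12,0,0.13],"yaw":0,"hand":0},{"travel":[-0.12,0,0.26],"yaw":0,"hand":0},{"travel":[-0.12,0,0.38],"yaw":0,"hand":0},{"travel":[0.0,0.18,0.38],"yaw":0,"hand":0},{"travel":[0.115,0.37,0.38],"yaw":0,"hand":0},{"travel":[0.115,0.37,0.38],"yaw":0,"hand":0},{"travel":[0.115,0.37,0.38],"yaw":0,"hand":0}])

```text
time: 7.15
position: [0.6473, -0.0803, 0.1861]
tcp_rot: [[-0.998, -0.058, 0.002], [-0.058, 0.998, 0.003], [-0.002, 0.003, -1.0]]
ft_force: [0.1, 0.4, -0.1]
grip_width: -0.0005
```

```bash
python3 lips.py; python3 - <<'E'
from h import *
save(r.grab_frame("scene"),"s2")
E
```

```text
scene out 221 [ 0.6212 -0.2049  0.0932]
scene half 173 [ 0.6157 -0.0889  0.0932]
scene full 136 [0.6106 0.0241 0.0931]
top out 93 [ 0.6195 -0.2032  0.0933]
top half 0 
top full 23 [0.6087 0.0561 0.0932]
7.25 [ 0.6447 -0.0867  0.1863] [-0.3108 -0.8404  0.2217]
```

View pics/s2.png

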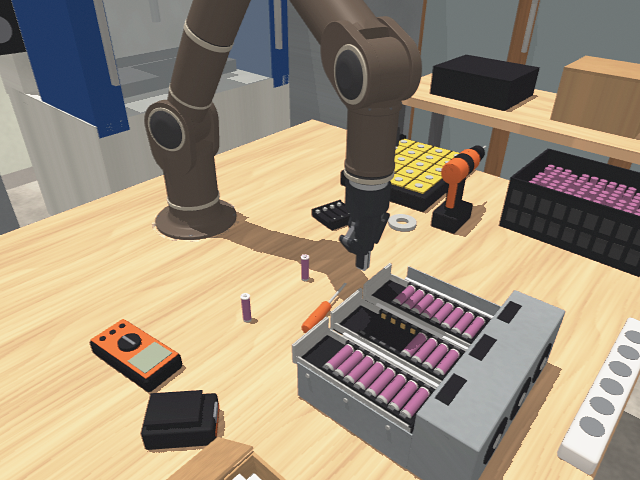

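The out tray is home, all three lips are in line, and the fingertip stands above the middle bay (about 362,262). Lowering into the bay.

carry_out(commands=[{"travel":[0,0,-0.1],"yaw":0,"hand":0},{"travel":[0,0,-0.2],"yaw":0,"hand":0},{"travel":[0,0,-0.27],"yaw":0,"hand":0},{"travel":[0,0,-0.33],"yaw":0,"hand":0},{"travel":[0,0,-0.385],"yaw":0,"hand":0},{"travel":[0,0,-0.385],"yaw":0,"hand":0},{"travel":[0,0,-0.385],"yaw":0,"hand":0}])

```text
time: 8.0
position: [0.6442, -0.0887, 0.0712]
tcp_rot: [[-0.999, -0.047, 0.0], [-0.047, 0.999, -0.0], [-0.0, -0.0, -1.0]]
ft_force: [0.2, -0.8, 0.2]
grip_width: 0.0001
```

carry_out(commands=[{"travel":[-0.025,-0.001,0],"yaw":0,"hand":0},{"travel":[-0.045,-0.002,0],"yaw":0,"hand":0},{"travel":[-0.065,-0.003,0],"yaw":0,"hand":0},{"travel":[-0.095,-0.005,0],"yaw":0,"hand":0},{"travel":[-0.13,-0.006,0],"yaw":0,"hand":0},{"travel":[-0.165,-0.008,0],"yaw":0,"hand":0},{"travel":[-0.2,-0.01,0],"yaw":0,"hand":0},{"travel":[-0.235,-0.012,0],"yaw":0,"hand":0},{"travel":[-0.27,-0.013,0],"yaw":0,"hand":0},{"travel":[-0.3,-0.015,0],"yaw":0,"hand":0}])

```text
time: 9.0
position: [0.553, -0.0921, 0.0707]
tcp_rot: [[-0.999, -0.049, -0.0], [-0.049, 0.999, 0.0], [0.0, 0.0, -1.0]]
ft_force: [2.9, 1.7, 1.4]
grip_width: -0.0002
```

```bash
python3 lips.py
```

```text
scene out 219 [ 0.6211 -0.2038  0.0932]
scene half 135 [ 0.5491 -0.1056  0.0932]
scene full 131 [0.6103 0.0225 0.0933]
top out 62 [ 0.6192 -0.215   0.0933]
top half 0 
top full 92 [0.6089 0.0246 0.0934]
9.1 [ 0.5518 -0.0926  0.0704] [ 0.0754 -0.2685  0.4372]
```

carry_out(commands=[{"travel":[-0.03,-0.0015,0],"yaw":0,"hand":0},{"travel":[-0.06,-0.003,0],"yaw":0,"hand":0},{"travel":[-0.085,-0.004,0],"yaw":0,"hand":0},{"travel":[-0.105,-0.005,0],"yaw":0,"hand":0},{"travel":[-0.12,-0.006,0],"yaw":0,"hand":0},{"travel":[-0.13,-0.0065,0],"yaw":0,"hand":0},{"travel":[-0.13,-0.0065,0],"yaw":0,"hand":0}])

```text
time: 9.8
position: [0.5144, -0.0945, 0.0708]
tcp_rot: [[-0.999, -0.048, -0.001], [-0.048, 0.999, 0.0], [0.001, 0.0, -1.0]]
ft_force: [-0.3, 0.2, -0.7]
grip_width: 0.0
```

carry_out(commands=[{"travel":[-0.01,0,0],"yaw":0,"hand":0},{"travel":[-0.02,-0.001,0],"yaw":0,"hand":0},{"travel":[-0.03,-0.001,0],"yaw":0,"hand":0}])

```text
time: 10.1
position: [0.5101, -0.0948, 0.0715]
tcp_rot: [[-0.999, -0.049, 0.008], [-0.049, 0.999, -0.002], [-0.008, -0.002, -1.0]]
ft_force: [20.0, -1.0, -12.4]
grip_width: -0.0001
```

That is the stop (20 N). I'll ease off the lip, lift clear and check.

carry_out(commands=[{"travel":[0.025,0.001,0],"yaw":0,"hand":0},{"travel":[0.06,0.003,0],"yaw":0,"hand":0},{"travel":[0.06,0.003,0],"yaw":0,"hand":0},{"travel":[0.06,0.003,0.1],"yaw":0,"hand":0},{"travel":[0.06,0.003,0.25],"yaw":0,"hand":0},{"travel":[0.06,0.003,0.4],"yaw":0,"hand":0},{"travel":[0.06,0.003,0.55],"yaw":0,"hand":0},{"travel":[0.06,0.003,0.65],"yaw":0,"hand":0},{"travel":[0.06,0.003,0.65],"yaw":0,"hand":0},{"travel":[0.06,0.003,0.65],"yaw":0,"hand":0}])

```text
time: 11.1
position: [0.5238, -0.0937, 0.2659]
tcp_rot: [[-0.999, -0.049, 0.0], [-0.049, 0.999, 0.0], [-0.0, 0.0, -1.0]]
ft_force: [-0.6, -0.6, 0.2]
grip_width: 0.0002
```

```bash
python3 lips.py; python3 - <<'E'
from h import *
save(r.grab_frame("scene"),"s3")
E
```

```text
scene out 225 [ 0.6214 -0.2056  0.0934]
scene half 159 [ 0.4973 -0.0887  0.0927]
scene full 141 [0.6105 0.0234 0.0931]
top out 0 
top half 0 
top full 96 [0.609  0.0246 0.0933]
11.2 [ 0.5232 -0.0935  0.2645] [0.758  0.6487 0.4561]
```

View pics/s3.png

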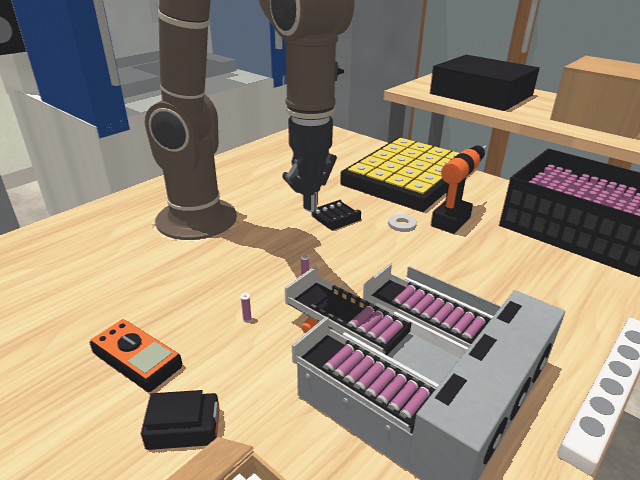

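The half tray is out about 118.5 mm, with its lip at about (300,290). The other two are home, the spares are standing and the hand is clear.

```bash
python3 -c "
from cell import r
print(r.sign_off())"
```

```text
the job is handed in; nothing more can be done
None
```

I pushed the tray left standing out fully home with the shut fingertip. I then hooked the fingertip behind the half-empty tray's lip, drew that tray to its stop, lifted clear and handed the job in at about 11 s of the 45 s allowed.

- **Out tray:** it met its home stop at about 23 N. Its lip then measured x = 0.621, in line with the other home lips.
- **Half-empty tray:** it met its outer stop at about 20 N. The last camera check put its lip about 118.5 mm out, against the 112 mm required.
- **Third tray:** its lip did not move in the camera readings.
- **Loose things:** the spares, screwdriver and other loose things look undisturbed in the last picture. I judged this by eye, not by measurement.
- **Checks that failed or disagreed:** the top camera could not see the out or half-empty lips at the end because the hand blocked it, so those two rest on the scene camera alone. One half-lip reading partway through the pull came out about 12 mm off the fingertip position, probably because points on the finger were included. The last reading, with the hand clear, agreed with the fingertip position.

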